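# Make up a die bundle to weight on the spring scale

## Task

The bundle of wooden dies strapped to the pan of the spring scale is too light. First swing the red retaining brace out from over the pan until it stops at its parked position, then set steel make-up bars from the blue tray gently onto the pan beside the bundle, as many as it takes for the red pointer to come to rest inside the green band. Leave the brace parked, the bars you do not need in the tray, and do not disturb the black rubber spacer or anything else on the bench.

Things in the scene. Friction and masses are not known exactly. Their poses are not given: they have to be found in the camera images.
- scale: Spring scale, fixed to the bench: grey base 220 x 300 x 40 mm (x, y, z; its centre 25 mm to +x of the origin). Origin on the bench under the pan's centre; x points away from the robot, y to the left, z up. At x = +121, y = +60 mm stands a white column, 70 mm wide and 135 mm high, with the green band 17 mm high round it. A brace post 18 mm thick stands at x = +115, y = -55 mm.
- pan (a joint): Travel of the pan downwards (m), 0 when empty (without even the bundle), at most 0.075. A spring carries it; it sinks about 0.012 for each steel bar and settles in half a second. The pointer is in the green band from 0.0455 to 0.0625 (middle 0.054).
- pan_top (a point): Centre of the pan's flat upper face, 140 mm above the bench when empty, moving with the pan; axes as the scale's. Aluminium pan 170 x 300 mm (x, y) with a rim 5 mm high. The half towards -y is free for bars.
- pointer (a point): Middle of the red pointer bar (4 mm thick) that moves with the pan across the far (+x) face of the white column.
- band (a point): Middle of the green band on the far face of the column; 17 mm high, fixed.
- brace (a joint): Angle of the red brace (rad): 0 lying across the pan (pointing to the scale's -x), growing anticlockwise from above as it swings out towards -y and the far side; stop (parked) at 1.75, where it meets the yellow post. Stiff enough to stay where it is left.
- brace_hinge (a point): Point on the brace's upright hinge axis at the height of the arm, 172 mm above the bench.
- brace_knob (a point): Grip point of the brace: middle of the bare part of an upright round black knob, 20 mm thick, at the tip of the red arm, 130 mm from the hinge axis. The point is 205 mm above the bench; the knob runs from 177 to 222 mm; the arm below it is 16 mm wide and 10 mm thick.
- bundle (a point): Centre of the underside of the bundle of brown wooden dies with a white strap, 120 x 85 x 28 mm (x, y, z in the scale's axes), fixed on the +y half of the pan; its weight differs each time.
- tray: Shallow blue tray fixed to the bench, 200 x 200 x 16 mm outside, floor and walls 4 mm thick (walls' top 16 mm above the bench). Origin at the centre of its underside.
- spacer: Black rubber spacer of the same size as a bar, 70 x 28 x 14 mm, in the tray; to be left alone. Origin at the centre of its underside.
- bar1: Steel make-up bar with two brass dots on top, 70 x 28 x 14 mm (x, y, z), about 0.15 kg, flat in the tray. Origin at the centre of its underside, x along its length.
- bar2: Steel make-up bar with two brass dots on top, 70 x 28 x 14 mm (x, y, z), about 0.15 kg, flat in the tray. Origin at the centre of its underside, x along its length.
- bar3: Steel make-up bar with two brass dots on top, 70 x 28 x 14 mm (x, y, z), about 0.15 kg, flat in the tray. Origin at the centre of its underside, x along its length.
- bar4: Steel make-up bar with two brass dots on top, 70 x 28 x 14 mm (x, y, z), about 0.15 kg, flat in the tray. Origin at the centre of its underside, x along its length.
- tape: Roll of brown tape lying flat, 90 mm across, 24 mm high; a bystander to be left alone. Origin at the centre of its underside.
- spray: White bottle with a blue label and red cap, 56 mm across, 150 mm high, upright; a bystander to be left alone. Origin at the centre of its underside.
- jar: Glass jar with grey cap, 60 mm across, 70 mm high; a bystander to be left alone. Origin at the centre of its underside.
- driver: Screwdriver lying along its x, about 200 mm long; a bystander to be left alone.
- dieboard: Wooden die board 140 x 100 x 18 mm with steel rules on top, lying flat; a bystander to be left alone. Origin at the centre of its underside.
- knife: Yellow box knife 130 x 16 x 12 mm, lying flat; a bystander to be left alone. Origin at the centre of its underside.

How it is judged:
By the outcome, as a careful person would: the job done as asked, in the order asked, and still so for the second after the job is handed in, with the robot touching nothing.
It also fails if it takes over 72 s, if anything falls off the work surface, if the arm or the gripper's body presses on something with over 40 N, if the wrist force passes 120 N, or if a joint passes its speed limit or range.

## Robot

A 7-joint arm with a two-finger parallel gripper is mounted at the origin on the work surface. World frame = base frame: x ahead of the robot, y to its left, z up, the work surface at z = 0. Lengths are in m, angles in rad, forces in N, time in s.
With the tool pointing down it reaches from about 0.425 to 0.825 m from the base axis. Payload 3.6 kg.
Tool frame: the origin (TCP) lies at the very end of the fingers, on their centre line; the grasp point (between the pads) lies 19 mm behind it; z points along the fingers, y is the line along which they close (so a half turn about z gives the same grasp; the last joint's range is limited). The gripper opens to 93 mm and grips with 3 to 60 N. Pads are 15 mm wide; open, the fingers measure 128 mm over their backs; the gripper's body (75 mm by 188 mm) begins 65 mm behind the grasp point.
Start: joints at [1.119, 0.615, -0.013, 1.423, 0.008, 1.103, -0.04], TCP at [0.268, -0.592, 0.193] pointing down, gripper open.
Joint ranges: [-3.12, 3.12], [-0.3, 2.06], [-1.34, 1.32], [0.26, 2.42], [-1.36, 4.5], [0.01, 1.98], [-2.84, 2.84]. Speed limits (rad/s): [2.79, 2.79, 3.14, 3.14, 3.14, 3.14, 3.14].

## Interface

Orientations are given as a unit quaternion [x, y, z, w].
In Python, from rig import * gives the robot as it stands.
- The arm moves only by the tool servo_tool, never from a script. Its argument "motion" is a list of rows, each an object of numbers: "claw": the closure, from 0 (fully open) to 1 (shut); "dx", "dy", "dz": the shift along the tool's x, y, z as a fraction of full scale; "roll": the turn about the tool's z as a fraction of full scale. In form: [{"claw": .., "dx": .., "dy": .., "dz": .., "roll": ..}, ...]. A call has 1 to 12 rows; each row shifts and turns the commanded pose from where the row before left it, along the tool's axes as they then stand; what a row does not reach is not made up. Full scale, the value 1, is 4 cm for a shift and 0.08 rad for a turn. A row lasts 1/12 s, in which the tool goes at most 41.7 mm and 7.16 degrees, less where a joint would pass 70% of its speed; a pose out of reach is approached as far as the arm can. A call with a number of a shift or a turn outside -1 to 1 is refused whole. A call with a gripper value outside its range is refused whole. The fingers move at their own pace and stop on an object; "squeeze" is the grip in N (left out, the last holds). Time passes only in rows, so rows that do not move let the fingers close. It gives the time, the measured TCP pose, the force, the opening and the grip force at its end, in the units of the state.
- observe(): the state, without advancing time (a new reading comes with each control period).
- grab_frame(name): name is "scene" or "top" or "wrist"; returns a dict with "color" (384x512x3 uint8, red, green, blue), "depth" (384x512 float32, m along the optical axis (not along the pixel's ray), 0 where there is no reading), "fov_y" (degrees; the focal length in pixels is half the picture's height over the tangent of half this angle, whatever the lens; pixels are square), "cx", "cy" (the principal point, pixels), "k1" (the pictures are not rectified: a ray, as slopes to the right and down, at radius r is drawn at 1 + k1 r^2 times it, then the intrinsics apply), "extrinsics" (4x4, takes a point from world to camera coordinates). Camera axes: x right, y up, looking along -z (the intrinsics and any distortion apply to the point x, -y, -z); pixel columns grow to the right and rows downward; lengths in m; the calibration is good to about 2 mm. A picture is of the moment at which its call begins.
- job_done(): hands the job in; it is judged then, once.
The state is a dict: "clock": time; "joints": joint angles; "dq": joint speeds; "tau": joint torques, N m; "eef_pos": TCP position; "orientation": TCP orientation; "wrist_force": force on the tool from outside, world axes, zero at the start; "torque": the same for the moment, N m; "width": finger opening in m; "finger_force": force on a finger pad.
Only numpy, scipy, OpenCV 4.12 (cv2) and the standard library are available. Lean on these libraries where they do the work, as an engineer would, in place of code of your own. Each camera call takes 0.05 s, during which the arm holds its last target. There are 200 camera calls.

## Working session

There is one attempt and no reset: what is moved stays moved. The work goes in short steps, Python scripts to look and compute and a tool call to move; the robot and the scene stay as the last step left them, time stands still between calls to the robot, and variables do not carry over. Pictures are saved under pics/ and viewed, at most 10 in all, crops included, and the job is handed in when it is done.

Besides the shell and the picture viewer there is one more tool, called by a JSON object that holds its "op" and its "data", one argument or row to a line. servo_tool: Moves the arm, as the interface text tells. Its arguments: {"type":"object","properties":{"motion":{"type":"array","items":{"type":"object","properties":{"claw":{"type":"number"},"dx":{"type":"number"},"dy":{"type":"number"},"dz":{"type":"number"},"roll":{"type":"number"}}}},"squeeze":{"type":"number"}},"required":["motion"]}

```bash
mkdir -p pics
cat > h.py <<'E'
from rig import *
import numpy as np, cv2
def grab(n):
    f=grab_frame(n); f['f']=f['color'].shape[0]/2/np.tan(np.radians(f['fov_y'])/2); return f
def rays(f,uv):
    uv=np.atleast_2d(np.array(uv,float)); K=np.array([[f['f'],0,f['cx']],[0,f['f'],f['cy']],[0,0,1]])
    p=cv2.undistortPoints(uv.reshape(-1,1,2),K,np.array([f['k1'],0,0,0.])).reshape(-1,2)
    E=np.array(f['extrinsics']);R=E[:3,:3];t=E[:3,3]
    d=np.c_[p[:,0],-p[:,1],-np.ones(len(p))]
    return -R.T@t, d@R
def onplane(f,uv,z):
    o,d=rays(f,uv); return o+d*((z-o[2])/d[:,2])[:,None]
def bydepth(f,uv):
    uv=np.atleast_2d(uv); o,d=rays(f,uv)
    return o+d*np.array([f['depth'][int(v),int(u)] for u,v in uv])[:,None]
def save(f,n): cv2.imwrite('pics/'+n,f['color'][:,:,::-1])
E
python3 - <<'E'
from h import *
a=grab('scene');b=grab('top')
cv2.imwrite('pics/a.png',np.vstack([a['color'],b['color']])[:,:,::-1][:,:,:] if 0 else a['color'][:,:,::-1])
save(b,'b.png')
for f in(a,b): print(f['fov_y'],f['cx'],f['cy'],f['k1'],rays(f,[[256,192]]))
s=observe();print(s['clock'],s['eef_pos'],s['orientation'],s['width'],s['wrist_force'])
E
```

```text
54.156518533887045 254.19343553812416 192.04230125533076 -0.07555532674244182 (array([0.97321541, 0.60055711, 1.04884467]), array([[-0.34262953, -0.52553853, -0.77874091]]))
48.59737392320149 255.61375271570915 194.58009470853207 -0.03260258097029758 (array([ 0.37010134, -0.03054739,  1.50737102]), array([[ 1.54514644e-01, -1.80846361e-04, -9.88009528e-01]]))
0.1 [ 0.26759721 -0.59153377  0.19242553] [ 9.77516542e-01  2.10855748e-01 -2.58095619e-04 -1.09395535e-03] 0.09313165090577173 [ 0.22034216  0.39476141 -0.50230344]
```

View pics/a.png

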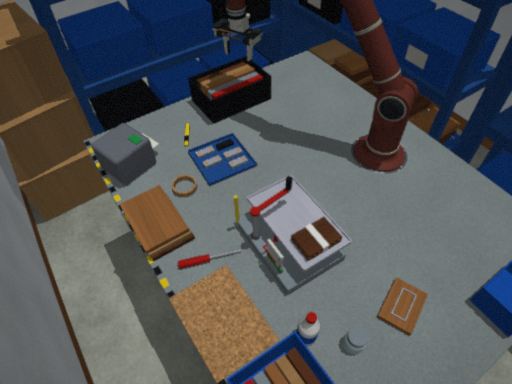

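View pics/b.png

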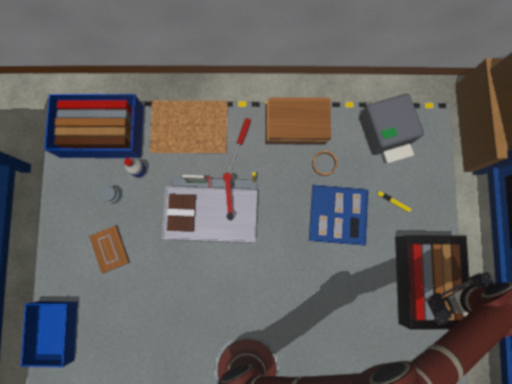

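The scene view shows the scale with the brace lying across the pan (knob near (289,183)), the bundle, and the tray with 4 bars and a dark spacer. In the top view the pan is near (210,213), the knob (231,215), the hinge (228,178), and the tray (339,215) with the spacer at (355,228).

```bash
cat >> h.py <<'E'
def blobs(f,mask,z,amin=15,roi=None):
    m=mask.astype(np.uint8)
    if roi: 
        r=np.zeros_like(m); r[roi[1]:roi[3],roi[0]:roi[2]]=1; m&=r
    out=[]
    for c in cv2.findContours(m,cv2.RETR_EXTERNAL,cv2.CHAIN_APPROX_NONE)[0]:
        n=cv2.contourArea(c)
        if n<amin: continue
        mk=np.zeros_like(m); cv2.drawContours(mk,[c],-1,1,-1); mk&=m; ys,xs=np.nonzero(mk)
        P=onplane(f,np.c_[xs,ys],z)[:,:2].astype(np.float32)
        r=cv2.minAreaRect(P); d=np.median(bydepth(f,np.c_[xs,ys])[:,2])
        out.append((n,xs.mean().round(1),ys.mean().round(1),P.mean(0).round(4),np.round(r[0],4),np.round(r[1],4),round(r[2],1),round(float(d),4)))
    return out
E
python3 - <<'E'
from h import *
b=grab('top');c=b['color'].astype(int);R,G,B=c[...,0],c[...,1],c[...,2]
H=cv2.cvtColor(b['color'],cv2.COLOR_RGB2HSV).astype(int)
def show(t,l):
    print(t); [print('  ',*x) for x in l]
blue=(B>R*1.8)&(B>80)
show('tray',blobs(b,blue,0.016,200,(300,175,380,255)))
show('bars',blobs(b,(R>110)&(R>0.75*B),0.018,30,(312,188,367,243)))
show('spacer',blobs(b,(c.max(2)<60),0.018,30,(312,188,367,243)))
red=(R>120)&(G<70)&(B<70)
show('red',blobs(b,red,0.177,15,(200,165,260,225)))
show('black knob',blobs(b,c.max(2)<50,0.222,5,(200,195,260,235)))
show('yellow',blobs(b,(R>130)&(G>110)&(B<80),0.17,3,(240,160,270,190)))
show('pan',blobs(b,(c.min(2)>120)&(H[...,1]<60),0.12,300,(155,180,265,250)))
for uv in[(210,215),(180,198),(180,212),(228,190),(231,215),(195,232),(250,232),(231,178),(195,178),(165,215),(250,200)]: print(uv,bydepth(b,uv)[0].round(4),c[uv[1],uv[0]])
cv2.imwrite('pics/c.png',cv2.resize(b['color'][150:260,150:380,::-1],None,fx=3.4,fy=3.4,interpolation=cv2.INTER_CUBIC))
E
```

```text
tray
   2964.5 337.3 213.8 [ 0.5272 -0.3181] [ 0.525  -0.3225] [0.1972 0.1969] 85.7 0.0057
bars
   127.5 337.7 227.7 [ 0.4778 -0.3177] [ 0.4783 -0.3178] [0.0271 0.0685] 84.8 0.019
   123.0 322.5 225.0 [ 0.4871 -0.2646] [ 0.4887 -0.2646] [0.0246 0.0669] 88.9 0.0192
   112.0 356.1 202.9 [ 0.5657 -0.3852] [ 0.5654 -0.3866] [0.0249 0.065 ] 88.3 0.0197
   122.0 338.7 202.6 [ 0.5664 -0.3234] [ 0.5671 -0.3227] [0.0248 0.0681] 88.6 0.0195
spacer
   102.0 354.0 227.5 [ 0.4787 -0.3752] [ 0.4802 -0.3752] [0.0212 0.0633] 88.3 0.0192
red
   130.0 228.0 189.6 [0.5856 0.058 ] [0.5781 0.0611] [0.122  0.0255] 0.8 0.1784
black knob
yellow
   5.0 253.5 174.0 [ 0.6376 -0.0225] [ 0.6376 -0.0225] [0.0065 0.0096] 0.3 0.1601
pan
   4868.0 214.4 217.5 [0.5023 0.105 ] [0.4998 0.1149] [0.331  0.2061] 87.5 0.1134
(210, 215) [0.5106 0.1201 0.1147] [166 164 174]
(180, 198) [0.5631 0.2163 0.1396] [82 55 43]
(180, 212) [0.5173 0.2148 0.1397] [200 200 202]
(228, 190) [0.5843 0.058  0.1762] [158  46  45]
(231, 215) [0.5001 0.0448 0.2222] [54 53 57]
(195, 232) [0.4549 0.1691 0.1082] [168 166 176]
(250, 232) [ 0.4554 -0.0118  0.1154] [166 164 175]
(231, 178) [0.6245 0.0495 0.1687] [114  58  58]
(195, 178) [0.6335 0.1722 0.1185] [120 116 112]
(165, 215) [0.5103 0.2695 0.11  ] [156 154 163]
(250, 200) [ 0.5613 -0.0111  0.1132] [162 159 169]
```

View pics/c.png

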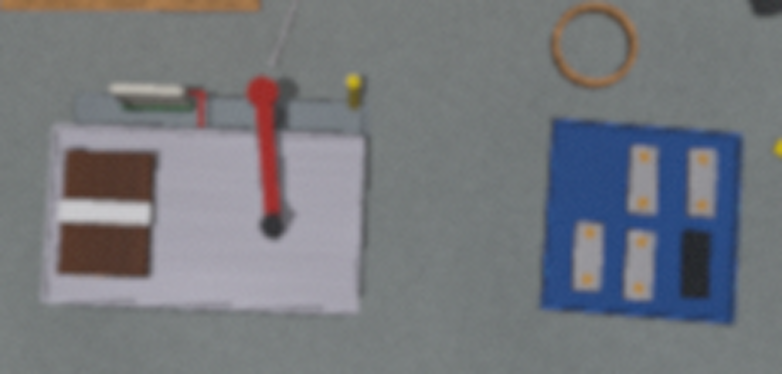

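The crop shows the arm near the -x direction: hinge at about (227,177) and knob at about (230,216) in full-frame pixels. The bars are upright in the image and the spacer is at lower right. I'll refine the knob, hinge, scale yaw and bar poses.

```bash
cat > m.py <<'E'
from h import *
b=grab('top');c=b['color'].astype(int);R,G,B=c[...,0],c[...,1],c[...,2]
vv,uu=np.mgrid[0:384,0:512]; o,d=rays(b,np.c_[uu.ravel(),vv.ravel()])
P=(o+d*b['depth'].ravel()[:,None]).reshape(384,512,3); Z=P[...,2]
roi=(uu>150)&(uu<275)&(vv>165)&(vv<250)
def rect(m,z=None,t=''):
    Q=P[m] if z is None else onplane(b,np.c_[uu[m],vv[m]],z)
    r=cv2.minAreaRect(Q[:,:2].astype(np.float32)); print(t,len(Q),'mean',Q.mean(0).round(4),np.round(r[0],4),np.round(r[1],4),round(r[2],2)); return Q
rect(roi&(Z>0.095)&(Z<0.128)&(P[...,0]<0.612),t='pan')
k=rect(roi&(Z>0.21)&(Z<0.24)&(vv>200),t='knob')
kc=rect(roi&(c.max(2)<85)&(vv>200)&(vv<230),0.222,t='knobcol')
a=roi&(R>1.8*G)&(R>90)&(Z>0.15)&(uu>220)&(uu<236); A=rect(a,t='arm'); 
l=cv2.fitLine(A[:,:2].astype(np.float32),cv2.DIST_L2,0,.01,.01).ravel(); print('armline',l.round(4))
h=A[A[:,0]>A[:,0].max()-0.022]; print('hinge end',h.mean(0).round(4), A[:,0].max().round(4))
bu=rect(roi&(Z>0.13)&(Z<0.15)&(uu<200)&(vv>190),t='bundle'); print(np.median(bu[:,2]))
f=roi&(Z>0.095)&(Z<0.128)&(uu>203)&(uu<225)&(vv>195)&(vv<230); print('pan z near centre',np.median(P[f][:,2]), 'tilt',np.median(P[roi&(uu>240)&(uu<252)&(vv>195)&(vv<230)][:,2]))
E
python3 m.py
```

```text
pan 3718 mean [0.5112 0.0997 0.1137] [0.5147 0.1228] [0.3056 0.1751] 88.05
knob 34 mean [0.4979 0.0509 0.2228] [0.4978 0.0508] [0.0174 0.0179] 3.8
knobcol 375 mean [0.496  0.1791 0.222 ] [0.4998 0.1343] [0.0854 0.1853] 0.28
arm 197 mean [0.5835 0.058  0.1782] [0.5766 0.0608] [0.1261 0.0255] 0.96
armline [0.9956 0.0936 0.5835 0.058 ]
hinge end [0.6279 0.0619 0.1786] 0.6396
bundle 995 mean [0.5167 0.213  0.141 ] [0.5169 0.2135] [0.0873 0.1203] 88.99
0.14107208216930478
pan z near centre 0.1131054650327088 tilt 0.11347390269630708
```

{"op": "servo_tool", "data": {
  "motion": [
    {"roll": 1,"dz": -0.4,"claw": 0.4},
    {"roll": 1,"dz": -0.4,"claw": 0.4},
    {"roll": 1,"dz": -0.4,"claw": 0.4},
    {"roll": 1,"dz": -0.4,"claw": 0.4},
    {"roll": 0.2,"dz": -0.4,"claw": 0.4},
    {"dx": 0.5,"dy": -0.3,"claw": 0.4},
    {"dx": 0.9,"dy": -0.5,"claw": 0.4},
    {"dx": 0.9,"dy": -0.5,"claw": 0.4},
    {"dx": 0.9,"dy": -0.5,"claw": 0.4},
    {"dx": 0.9,"dy": -0.5,"claw": 0.4},
    {"dx": 0.9,"dy": -0.5,"claw": 0.4},
    {"dx": 0.5,"dy": -0.5,"claw": 0.4}
  ]
}}

```text
validation failed for argument at $.mo...
```

{"op": "servo_tool", "data": {
  "motion": [
    {"claw": 0.4,"dx": 0,"dy": 0,"dz": -0.4,"roll": 1},
    {"claw": 0.4,"dx": 0,"dy": 0,"dz": -0.4,"roll": 1},
    {"claw": 0.4,"dx": 0,"dy": 0,"dz": -0.4,"roll": 1},
    {"claw": 0.4,"dx": 0,"dy": 0,"dz": -0.4,"roll": 1},
    {"claw": 0.4,"dx": 0,"dy": 0,"dz": -0.4,"roll": 0.2},
    {"claw": 0.4,"dx": 0.5,"dy": -0.3,"dz": 0,"roll": 0},
    {"claw": 0.4,"dx": 0.9,"dy": -0.5,"dz": 0,"roll": 0},
    {"claw": 0.4,"dx": 0.9,"dy": -0.5,"dz": 0,"roll": 0},
    {"claw": 0.4,"dx": 0.9,"dy": -0.5,"dz": 0,"roll": 0},
    {"claw": 0.4,"dx": 0.9,"dy": -0.5,"dz": 0,"roll": 0},
    {"claw": 0.4,"dx": 0.9,"dy": -0.5,"dz": 0,"roll": 0},
    {"claw": 0.4,"dx": 0.5,"dy": -0.5,"dz": 0,"roll": 0}
  ]
}}

```text
clock: 1.2
eef_pos: [0.48, -0.4375, 0.2726]
orientation: [0.999, 0.047, 0.001, -0.001]
wrist_force: [0.0, -0.8, -0.7]
width: 0.056
finger_force: 0.0
```

{"op": "servo_tool", "data": {
  "motion": [
    {"claw": 0.4,"dx": 0.15,"dy": -0.9,"dz": 0,"roll": 0},
    {"claw": 0.4,"dx": 0.15,"dy": -0.9,"dz": 0,"roll": 0},
    {"claw": 0.15,"dx": 0.15,"dy": -0.9,"dz": 0,"roll": 0},
    {"claw": 0.4,"dx": 0.15,"dy": -0.9,"dz": 0,"roll": 0},
    {"claw": 0.4,"dx": 0.15,"dy": -0.9,"dz": 0,"roll": 0},
    {"claw": 0.4,"dx": 0.15,"dy": -0.9,"dz": 0,"roll": 0},
    {"claw": 0.4,"dx": 0.15,"dy": -0.9,"dz": 0,"roll": 0},
    {"claw": 0.4,"dx": 0.15,"dy": -0.9,"dz": 0,"roll": 0},
    {"claw": 0.4,"dx": 0.15,"dy": -0.9,"dz": 0,"roll": 0},
    {"claw": 0.4,"dx": 0.15,"dy": -0.9,"dz": 0,"roll": 0},
    {"claw": 0.4,"dx": 0.1,"dy": -0.9,"dz": 0,"roll": 0},
    {"claw": 0.4,"dx": 0,"dy": -0.9,"dz": 0,"roll": 0}
  ]
}}

```text
clock: 2.2
eef_pos: [0.5009, -0.0033, 0.2734]
orientation: [0.999, 0.045, 0.0, -0.0]
wrist_force: [0.6, -0.2, 0.6]
width: 0.0558
finger_force: 0.0
```

Run:
```python
from h import *
from scipy.spatial.transform import Rotation as Ro
s=observe();print(s['eef_pos'],np.degrees(Ro.from_quat(s['orientation']).as_matrix()[:,0][:2]@[0,1]),s['joints'])
w=grab('wrist');save(w,'w1.png');c=w['color'].astype(int)
m=(c.max(2)<70)
for x in blobs(w,m,0.222,20): print(*x)
```

```text
[ 0.50085818 -0.00326671  0.27340425] 5.096780277572204 [ 0.00703909  0.30673    -0.05980058  1.71721583  0.01983211  1.1178025
 -1.54037229]
46955.5 243.6 315.3 [ 0.384  -0.0051] [ 0.3835 -0.0182] [0.1902 0.5676] 5.1 0.4064
269.5 185.2 187.8 [0.5053 0.0513] [0.5046 0.0512] [0.0112 0.0231] 52.8 0.2216
668.5 482.8 194.6 [ 0.5221 -0.1976] [ 0.5218 -0.1974] [0.017 0.038] 87.5 0.0174
197.0 90.2 178.2 [0.5063 0.1296] [0.5058 0.1298] [0.0067 0.0351] 87.7 0.138
345.0 90.0 114.8 [0.557  0.1282] [0.5557 0.1279] [0.0073 0.0354] 88.7 0.1386
27.0 210.3 60.1 [0.6035 0.037 ] [0.6042 0.0374] [0.0138 0.0046] 14.8 0.072
```

View pics/w1.png

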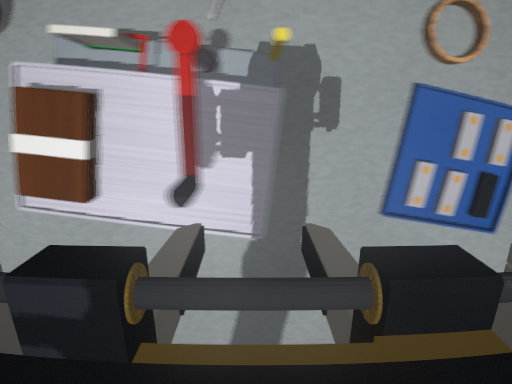

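The wrist view shows the knob's top at about (183,198), which casts to about (0.497,0.052). That agrees with the top camera. Now aligning, descending and gripping.

{"op": "servo_tool", "data": {
  "motion": [
    {"claw": 0.4,"dx": 0.03,"dy": -0.7,"dz": 0,"roll": 0},
    {"claw": 0.4,"dx": 0.03,"dy": -0.7,"dz": 0,"roll": 0},
    {"claw": 0.4,"dx": 0,"dy": 0,"dz": 0,"roll": 0},
    {"claw": 0.4,"dx": 0,"dy": 0,"dz": 0.7,"roll": 0},
    {"claw": 0.4,"dx": 0,"dy": 0,"dz": 0.7,"roll": 0},
    {"claw": 0.4,"dx": 0,"dy": 0,"dz": 0.5,"roll": 0},
    {"claw": 0.4,"dx": 0,"dy": 0,"dz": 0.2,"roll": 0},
    {"claw": 0.4,"dx": 0,"dy": 0,"dz": 0,"roll": 0},
    {"claw": 0.4,"dx": 0,"dy": 0,"dz": 0,"roll": 0}
  ],
  "squeeze": 15
}}

```text
clock: 3.0
eef_pos: [0.4987, 0.0505, 0.1899]
orientation: [0.999, 0.044, 0.0, -0.0]
wrist_force: [-0.4, -0.3, -1.1]
width: 0.0556
finger_force: 0.0
```

{"op": "servo_tool", "data": {
  "motion": [
    {"claw": 0.7,"dx": 0,"dy": 0,"dz": 0,"roll": 0},
    {"claw": 0.9,"dx": 0,"dy": 0,"dz": 0,"roll": 0},
    {"claw": 0.9,"dx": 0,"dy": 0,"dz": 0,"roll": 0},
    {"claw": 0.9,"dx": 0,"dy": 0,"dz": 0,"roll": 0},
    {"claw": 0.9,"dx": 0,"dy": 0,"dz": 0,"roll": 0},
    {"claw": 0.9,"dx": 0,"dy": 0,"dz": 0,"roll": 0}
  ]
}}

```text
clock: 3.5
eef_pos: [0.4983, 0.0509, 0.1898]
orientation: [0.999, 0.044, 0.0, -0.0]
wrist_force: [-0.1, -0.1, -0.1]
width: 0.0203
finger_force: 0.3
```

{"op": "servo_tool", "data": {
  "motion": [
    {"claw": 0.95,"dx": 0.003,"dy": 0.13,"dz": 0,"roll": -0.5},
    {"claw": 0.95,"dx": 0.01,"dy": 0.26,"dz": 0,"roll": -1},
    {"claw": 0.95,"dx": 0.01,"dy": 0.26,"dz": 0,"roll": -1},
    {"claw": 0.95,"dx": 0.01,"dy": 0.26,"dz": 0,"roll": -1},
    {"claw": 0.95,"dx": 0.01,"dy": 0.26,"dz": 0,"roll": -1},
    {"claw": 0.95,"dx": 0.01,"dy": 0.26,"dz": 0,"roll": -1},
    {"claw": 0.95,"dx": 0,"dy": 0,"dz": 0,"roll": 0}
  ],
  "squeeze": 15
}}

```text
clock: 4.08
eef_pos: [0.5174, -0.0049, 0.1898]
orientation: [0.965, 0.261, 0.002, 0.0]
wrist_force: [1.3, 1.6, 1.0]
width: 0.0189
finger_force: 15.0
```

{"op": "servo_tool", "data": {
  "motion": [
    {"claw": 0.95,"dx": 0.01,"dy": 0.26,"dz": 0,"roll": -1},
    {"claw": 0.95,"dx": 0.01,"dy": 0.26,"dz": 0,"roll": -1},
    {"claw": 0.95,"dx": 0.01,"dy": 0.26,"dz": 0,"roll": -1},
    {"claw": 0.95,"dx": 0.01,"dy": 0.26,"dz": 0,"roll": -1},
    {"claw": 0.95,"dx": 0.01,"dy": 0.26,"dz": 0,"roll": -1},
    {"claw": 0.95,"dx": 0.01,"dy": 0.26,"dz": 0,"roll": -1},
    {"claw": 0.95,"dx": 0.01,"dy": 0.26,"dz": 0,"roll": -1},
    {"claw": 0.95,"dx": 0.01,"dy": 0.26,"dz": 0,"roll": -1},
    {"claw": 0.95,"dx": 0.01,"dy": 0.26,"dz": 0,"roll": -1},
    {"claw": 0.95,"dx": 0.01,"dy": 0.26,"dz": 0,"roll": -1},
    {"claw": 0.95,"dx": 0.01,"dy": 0.26,"dz": 0,"roll": -1},
    {"claw": 0.95,"dx": 0,"dy": 0,"dz": 0,"roll": 0}
  ]
}}

```text
clock: 5.08
eef_pos: [0.6086, -0.0652, 0.1898]
orientation: [0.762, 0.647, 0.002, 0.0]
wrist_force: [1.9, 0.9, 2.5]
width: 0.0188
finger_force: 15.0
```

{"op": "servo_tool", "data": {
  "motion": [
    {"claw": 0.95,"dx": 0.01,"dy": 0.26,"dz": 0,"roll": -1},
    {"claw": 0.95,"dx": 0.01,"dy": 0.26,"dz": 0,"roll": -1},
    {"claw": 0.95,"dx": 0.01,"dy": 0.26,"dz": 0,"roll": -1},
    {"claw": 0.95,"dx": 0.005,"dy": 0.13,"dz": 0,"roll": -0.5},
    {"claw": 0.95,"dx": 0,"dy": 0,"dz": 0,"roll": 0}
  ]
}}

```text
clock: 5.5
eef_pos: [0.6438, -0.066, 0.1898]
orientation: [0.665, 0.747, 0.001, 0.0]
wrist_force: [1.0, -0.4, 1.4]
width: 0.0189
finger_force: 15.0
```

{"op": "servo_tool", "data": {
  "motion": [
    {"claw": 0.95,"dx": 0,"dy": 0.05,"dz": 0,"roll": -0.2},
    {"claw": 0.95,"dx": 0,"dy": 0.05,"dz": 0,"roll": -0.2},
    {"claw": 0.95,"dx": 0,"dy": 0,"dz": 0,"roll": 0}
  ]
}}

```text
clock: 5.75
eef_pos: [0.6469, -0.0656, 0.1898]
orientation: [0.652, 0.758, 0.001, -0.0]
wrist_force: [0.9, 1.4, 2.1]
width: 0.0188
finger_force: 15.0
```

{"op": "servo_tool", "data": {
  "motion": [
    {"claw": 0.95,"dx": 0,"dy": 0.07,"dz": 0,"roll": -0.25},
    {"claw": 0.95,"dx": 0,"dy": 0.07,"dz": 0,"roll": -0.25},
    {"claw": 0.95,"dx": 0,"dy": 0,"dz": 0,"roll": 0}
  ]
}}

```text
clock: 6.0
eef_pos: [0.648, -0.0651, 0.1896]
orientation: [0.636, 0.771, -0.003, -0.004]
wrist_force: [-6.2, 1.5, 7.7]
width: 0.0193
finger_force: 15.0
```

{"op": "servo_tool", "data": {
  "motion": [
    {"claw": 0.95,"dx": 0,"dy": 0.07,"dz": 0,"roll": -0.25},
    {"claw": 0.95,"dx": 0,"dy": 0.07,"dz": 0,"roll": -0.25},
    {"claw": 0.95,"dx": 0,"dy": 0,"dz": 0,"roll": 0}
  ]
}}

```text
clock: 6.25
eef_pos: [0.6479, -0.0647, 0.1892]
orientation: [0.621, 0.784, -0.008, -0.008]
wrist_force: [-17.8, 0.1, 14.0]
width: 0.0192
finger_force: 15.0
```

{"op": "servo_tool", "data": {
  "motion": [
    {"claw": 0.95,"dx": 0,"dy": -0.06,"dz": 0,"roll": 0},
    {"claw": 0.95,"dx": 0,"dy": 0,"dz": 0,"roll": 0}
  ]
}}

```text
clock: 6.42
eef_pos: [0.6479, -0.0647, 0.1893]
orientation: [0.621, 0.784, -0.006, -0.006]
wrist_force: [-13.1, 2.4, 9.7]
width: 0.0189
finger_force: 15.0
```

{"op": "servo_tool", "data": {
  "motion": [
    {"claw": 0.7,"dx": 0,"dy": -0.03,"dz": 0,"roll": 0},
    {"claw": 0.5,"dx": 0,"dy": 0,"dz": 0,"roll": 0},
    {"claw": 0.4,"dx": 0,"dy": 0,"dz": 0,"roll": 0},
    {"claw": 0.4,"dx": 0,"dy": 0,"dz": 0,"roll": 0},
    {"claw": 0.4,"dx": 0,"dy": 0,"dz": 0,"roll": 0}
  ]
}}

```text
clock: 6.83
eef_pos: [0.6547, -0.066, 0.1891]
orientation: [0.621, 0.783, -0.0, 0.0]
wrist_force: [1.0, -0.1, 0.3]
width: 0.0479
finger_force: 0.0
```

{"op": "servo_tool", "data": {
  "motion": [
    {"claw": 0.4,"dx": 0,"dy": 0,"dz": -0.5,"roll": 0},
    {"claw": 0.4,"dx": 0,"dy": 0,"dz": -0.8,"roll": 0},
    {"claw": 0.4,"dx": 0,"dy": 0,"dz": -0.8,"roll": 0.9},
    {"claw": 0.4,"dx": 0,"dy": 0,"dz": 0,"roll": 1},
    {"claw": 0.4,"dx": 0,"dy": 0,"dz": 0,"roll": 1},
    {"claw": 0.4,"dx": 0,"dy": 0,"dz": 0,"roll": 1},
    {"claw": 0.4,"dx": 0,"dy": 0,"dz": 0,"roll": 1},
    {"claw": 0.4,"dx": 0,"dy": 0,"dz": 0,"roll": 1},
    {"claw": 0.4,"dx": 0,"dy": 0,"dz": 0,"roll": 1},
    {"claw": 0.4,"dx": 0,"dy": 0,"dz": 0,"roll": 1},
    {"claw": 0.4,"dx": 0,"dy": 0,"dz": 0,"roll": 1},
    {"claw": 0.4,"dx": 0,"dy": 0,"dz": 0,"roll": 1}
  ]
}}

```text
clock: 7.83
eef_pos: [0.6547, -0.0656, 0.2732]
orientation: [0.876, 0.482, -0.0, 0.0]
wrist_force: [-0.5, -0.0, -0.7]
width: 0.0558
finger_force: 0.0
```

{"op": "servo_tool", "data": {
  "motion": [
    {"claw": 0.4,"dx": 0,"dy": 0,"dz": 0,"roll": 1},
    {"claw": 0.4,"dx": 0,"dy": 0,"dz": 0,"roll": 1},
    {"claw": 0.4,"dx": 0,"dy": 0,"dz": 0,"roll": 1},
    {"claw": 0.4,"dx": 0,"dy": 0,"dz": 0,"roll": 1},
    {"claw": 0.4,"dx": 0,"dy": 0,"dz": 0,"roll": 1},
    {"claw": 0.4,"dx": 0,"dy": 0,"dz": 0,"roll": 1},
    {"claw": 0.4,"dx": 0,"dy": 0,"dz": 0,"roll": 1},
    {"claw": 0.4,"dx": 0,"dy": 0,"dz": 0,"roll": 1},
    {"claw": 0.4,"dx": 0,"dy": 0,"dz": 0,"roll": 1},
    {"claw": 0.4,"dx": 0,"dy": 0,"dz": 0,"roll": 1},
    {"claw": 0.4,"dx": 0,"dy": 0,"dz": 0,"roll": 1},
    {"claw": 0.4,"dx": 0,"dy": 0,"dz": 0,"roll": 1}
  ]
}}

```text
clock: 8.83
eef_pos: [0.6546, -0.0655, 0.2732]
orientation: [1.0, 0.023, 0.0, 0.0]
wrist_force: [0.3, -0.4, -0.2]
width: 0.0558
finger_force: 0.0
```

{"op": "servo_tool", "data": {
  "motion": [
    {"claw": 0.4,"dx": -0.5,"dy": 0.8,"dz": 0,"roll": 0.5},
    {"claw": 0.4,"dx": -0.5,"dy": 0.8,"dz": 0,"roll": 0.5},
    {"claw": 0.4,"dx": -0.5,"dy": 0.8,"dz": 0,"roll": 0},
    {"claw": 0.4,"dx": -0.5,"dy": 0.8,"dz": 0,"roll": 0},
    {"claw": 0.4,"dx": -0.5,"dy": 0.8,"dz": 0,"roll": 0},
    {"claw": 0.4,"dx": -0.5,"dy": 0.8,"dz": 0,"roll": 0},
    {"claw": 0.4,"dx": -0.5,"dy": 0.8,"dz": 0,"roll": 0},
    {"claw": 0.4,"dx": -0.5,"dy": 0.8,"dz": 0,"roll": 0},
    {"claw": 0.4,"dx": 0,"dy": 0,"dz": 0,"roll": 0},
    {"claw": 0.4,"dx": 0,"dy": 0,"dz": 0,"roll": 0}
  ]
}}

```text
clock: 9.67
eef_pos: [0.4884, -0.3219, 0.2735]
orientation: [1.0, -0.019, -0.0, 0.001]
wrist_force: [-0.4, 0.4, 0.0]
width: 0.0559
finger_force: 0.0
```

```bash
cat >> m2.py <<'E'
from h import *
from scipy.spatial.transform import Rotation as Ro
def head():
    s=observe();X=Ro.from_quat(s['orientation']).as_matrix()[:,0];h=np.arctan2(X[1],X[0]);print('tcp',s['eef_pos'].round(4) if hasattr(s['eef_pos'],'round') else s['eef_pos'],'h',np.degrees(h).round(2),'q7',s['joints'][6]);return np.array(s['eef_pos']),h
def totool(wx,wy,h): return (wx*np.cos(h)+wy*np.sin(h))/.04,(wx*np.sin(h)-wy*np.cos(h))/.04
def bars(w,z=0.018):
    hsv=cv2.cvtColor(w['color'],cv2.COLOR_RGB2HSV).astype(int);c=w['color'].astype(int)
    m=(c[...,0]>100)&(c[...,0]>0.75*c[...,2])
    return [x for x in blobs(w,m,z,200) if 0.05<max(x[5])<0.085 and 0.02<min(x[5])<0.04]
E
python3 - <<'E'
from m2 import *
p,h=head(); w=grab('wrist');save(w,'w2.png')
for x in bars(w): print(*x, 'tool',np.round(totool(*(x[4]-p[:2]),h),3))
c=w['color'].astype(int)
for x in blobs(w,c.max(2)<50,0.018,200): print('dark',*x)
E
sed -i 's/^b=grab/b=grab/' m.py; python3 m.py
```

```text
tcp [ 0.4884 -0.3219  0.2735] h -2.16 q7 -1.0675678266072641
509.5 463.5 233.2 [ 0.3595 -0.6569] [ 0.355  -0.6561] [0.0592 0.0337] 0.1 0.1101 tool [-3.019  8.474]
dark 23231.0 165.7 336.7 [ 0.1736 -0.1621] [ 0.1935 -0.3207] [1.0458 0.315 ] 87.7 0.4076
dark 477.5 193.5 258.3 [ 0.3354 -0.2237] [ 0.3385 -0.2263] [0.0237 0.0853] 64.8 0.3303
dark 14818.0 431.0 265.1 [ 0.3009 -0.6108] [ 0.307 -0.621] [0.2922 0.2828] 0.7 0.4012
pan 3883 mean [0.5126 0.098  0.1138] [0.5148 0.1226] [0.3053 0.1749] 88.21
knob 0 mean [nan nan nan] [0. 0.] [0. 0.] 0.0
knobcol 8 mean [0.4985 0.1594 0.222 ] [0.4997 0.159 ] [0.0024 0.0855] 87.42
arm 83 mean [0.6271 0.0568 0.1788] [0.6259 0.0556] [0.0387 0.0265] 88.45
armline [ 0.1459 -0.9893  0.6271  0.0568]
hinge end [0.6284 0.0563 0.1788] 0.6393
bundle 994 mean [0.5166 0.2131 0.1408] [0.5168 0.214 ] [0.0878 0.121 ] 89.22
0.140870246193451
pan z near centre 0.11312146088642772 tilt 0.11364996757452983m.py:8: RuntimeWarning: Mean of empty slice.
  r=cv2.minAreaRect(Q[:,:2].astype(np.float32)); print(t,len(Q),'mean',Q.mean(0).round(4),np.round(r[0],4),np.round(r[1],4),round(r[2],2)); return Q
  ret = um.true_divide(
```

View pics/w2.png

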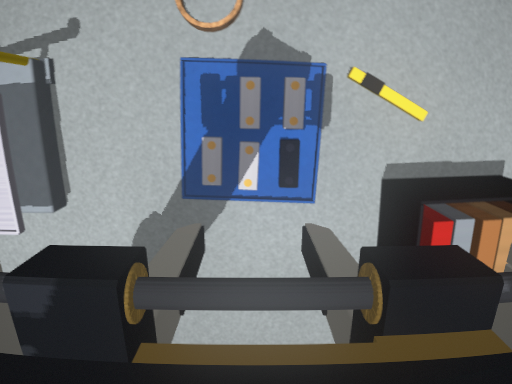

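The wrist view shows the tray at (180–325, 58–203). The bars are at (250,103), (294,103), (212,162) and (248,166), and the spacer is at (289,163), partly in the gripper's shadow. I'll use a hue-ratio mask within the tray.

```bash
cat > m3.py <<'E'
from m2 import *
p,h=head(); w=grab('wrist'); c=w['color'].astype(int)
m=(c[...,0]>0.6*c[...,2])&(c.max(2)>55)
for x in blobs(w,m,0.018,150,ROI): print(*x,'tool',np.round(totool(*(x[4]-p[:2]),h),3))
E
sed -i '1i ROI=(186,64,318,196)' m3.py; python3 m3.py
python3 - <<'E'
from h import *
w=grab('wrist');c=w['color'].astype(int)
for uv in [(250,103),(240,103),(212,162),(207,162),(248,166),(226,103),(289,163)]: print(uv,c[uv[1],uv[0]],bydepth(w,uv).round(4))
E
```

```text
tcp [ 0.4912 -0.3177  0.2734] h -1.71 q7 -1.067609594460623
893.0 252.1 167.4 [ 0.48   -0.3165] [ 0.4793 -0.3164] [0.0286 0.0715] 85.3 0.018 tool [-0.298 -0.024]
821.0 292.6 165.9 [ 0.4807 -0.3752] [ 0.4807 -0.3752] [0.0272 0.0689] 87.6 0.018 tool [-0.219  1.445]
915.5 215.5 162.6 [ 0.4886 -0.264 ] [ 0.4881 -0.2644] [0.0285 0.0717] 86.3 0.018 tool [-0.117 -1.33 ]
1021.0 298.1 105.2 [ 0.5659 -0.3827] [ 0.5653 -0.3826] [0.0295 0.0699] 86.4 0.018 tool [1.9   1.566]
1010.0 254.3 104.6 [ 0.5681 -0.3221] [ 0.5674 -0.322 ] [0.0285 0.0706] 87.0 0.018 tool [1.908 0.051]
(250, 103) [128 128 135] [[ 0.5711 -0.3153  0.0188]]
(240, 103) [ 42  67 113] [[ 0.5718 -0.301   0.0041]]
(212, 162) [127 127 133] [[ 0.4902 -0.2582  0.0182]]
(207, 162) [114 117 127] [[ 0.4901 -0.2507  0.0164]]
(248, 166) [125 126 133] [[ 0.483  -0.3099  0.0186]]
(226, 103) [ 42  67 112] [[ 0.5724 -0.281   0.0041]]
(289, 163) [50 55 66] [[ 0.4857 -0.3692  0.0174]]
```

{"op": "servo_tool", "data": {
  "motion": [
    {"claw": 0.53,"dx": 0.64,"dy": 0,"dz": 0,"roll": 0.28},
    {"claw": 0.53,"dx": 0.64,"dy": 0.02,"dz": 0,"roll": 0},
    {"claw": 0.53,"dx": 0.63,"dy": 0.03,"dz": 0,"roll": 0},
    {"claw": 0.53,"dx": 0,"dy": 0,"dz": 0.5,"roll": 0},
    {"claw": 0.53,"dx": 0,"dy": 0,"dz": 0.9,"roll": 0},
    {"claw": 0.53,"dx": 0,"dy": 0,"dz": 0.9,"roll": 0},
    {"claw": 0.53,"dx": 0,"dy": 0,"dz": 0.9,"roll": 0},
    {"claw": 0.53,"dx": 0,"dy": 0,"dz": 0.9,"roll": 0},
    {"claw": 0.53,"dx": 0,"dy": 0,"dz": 0.9,"roll": 0},
    {"claw": 0.53,"dx": 0,"dy": 0,"dz": 0.5,"roll": 0},
    {"claw": 0.53,"dx": 0,"dy": 0,"dz": 0,"roll": 0},
    {"claw": 0.53,"dx": 0,"dy": 0,"dz": 0,"roll": 0}
  ]
}}

```text
clock: 10.87
eef_pos: [0.5671, -0.3223, 0.0526]
orientation: [1.0, -0.026, -0.001, -0.001]
wrist_force: [0.7, 0.1, 0.8]
width: 0.0436
finger_force: 0.0
```

```bash
python3 -c "
from m2 import *
p,h=head();print(np.round(totool(0.5678-p[0],-0.322-p[1],h),3))"
```

```text
tcp [ 0.5671 -0.3223  0.0526] h -2.93 q7 -1.14676806115712
[ 0.016 -0.009]
```

Well aligned. Down to TCP z ≈ 0.008, then grip.

{"op": "servo_tool", "data": {
  "motion": [
    {"claw": 0.53,"dx": 0,"dy": 0,"dz": 0.5,"roll": 0},
    {"claw": 0.53,"dx": 0,"dy": 0,"dz": 0.4,"roll": 0},
    {"claw": 0.53,"dx": 0,"dy": 0,"dz": 0.2,"roll": 0},
    {"claw": 0.53,"dx": 0,"dy": 0,"dz": 0,"roll": 0},
    {"claw": 0.65,"dx": 0,"dy": 0,"dz": 0,"roll": 0},
    {"claw": 0.8,"dx": 0,"dy": 0,"dz": 0,"roll": 0},
    {"claw": 0.8,"dx": 0,"dy": 0,"dz": 0,"roll": 0},
    {"claw": 0.8,"dx": 0,"dy": 0,"dz": 0,"roll": 0}
  ],
  "squeeze": 25
}}

```text
clock: 11.53
eef_pos: [0.5674, -0.3245, 0.0107]
orientation: [1.0, -0.027, 0.001, 0.0]
wrist_force: [0.6, -0.2, -0.5]
width: 0.022
finger_force: 0.0
```

{"op": "servo_tool", "data": {
  "motion": [
    {"claw": 0.8,"dx": 0,"dy": 0,"dz": 0,"roll": 0},
    {"claw": 0.8,"dx": 0,"dy": 0,"dz": -0.2,"roll": 0},
    {"claw": 0.8,"dx": 0,"dy": 0,"dz": -0.4,"roll": 0},
    {"claw": 0.8,"dx": 0,"dy": 0,"dz": -0.8,"roll": 0},
    {"claw": 0.8,"dx": 0,"dy": 0,"dz": -0.8,"roll": 0},
    {"claw": 0.8,"dx": 0,"dy": 0,"dz": -0.8,"roll": 0},
    {"claw": 0.8,"dx": 0,"dy": 0,"dz": -0.8,"roll": 0},
    {"claw": 0.8,"dx": 0,"dy": 0,"dz": -0.8,"roll": 0},
    {"claw": 0.8,"dx": 0,"dy": 0,"dz": -0.3,"roll": 0},
    {"claw": 0.8,"dx": 0,"dy": 0,"dz": 0,"roll": 0}
  ]
}}

```text
clock: 12.37
eef_pos: [0.5688, -0.3255, 0.2109]
orientation: [1.0, -0.027, 0.004, 0.002]
wrist_force: [-0.6, 0.1, 0.4]
width: 0.0185
finger_force: 0.0
```

The fingers closed below 28 mm with no force, so the grasp looks missed. Looking.

Run:
```python
from m2 import *
head();w=grab('wrist');b=grab('top')
cv2.imwrite('pics/d.png',np.hstack([cv2.resize(w['color'],(400,300)),cv2.resize(b['color'][170:260,290:410],(400,300))])[:,:,::-1])
s=observe();print(s['width'],s['finger_force'],s['wrist_force'])
```

```text
tcp [ 0.5688 -0.3255  0.2109] h -3.08 q7 -1.142325535119163
0.01863317198852577 0.0 [ 0.92139734 -0.62894314 -0.26343856]
```

View pics/d.png

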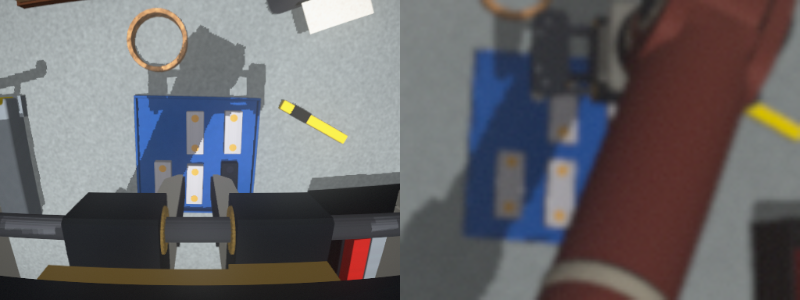

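The left panel (wrist) shows bar A still in the tray at (195,132), with all four bars and the spacer there. I'll measure whether anything moved.

```bash
sed -i '1s/.*/ROI=(178,125,330,228)/' m3.py; python3 m3.py
python3 - <<'E'
from m2 import *
p,h=head();w=grab('wrist')
E=np.array(w['extrinsics']);print('cam',(-E[:3,:3].T@E[:3,3]).round(4))
# finger tip pixels: nearest depth things ; project TCP
def proj(P):
    q=E[:3,:3]@P+E[:3,3]; x,y=q[0]/-q[2],-q[1]/-q[2]; s=1+w['k1']*(x*x+y*y); return w['cx']+w['f']*x*s,w['cy']+w['f']*y*s
print('tcp px',proj(p))
vv,uu=np.mgrid[0:384,0:512];m=(w['depth']<0.30)&(w['depth']>0.05)&(vv>200)
Q=bydepth(w,np.c_[uu[m],vv[m]]); print('lowest pts', np.percentile(Q[:,2],[0.2,1,5]).round(4)); L=Q[Q[:,2]<np.percentile(Q[:,2],2)];print(L.min(0).round(4),L.max(0).round(4))
E
```

```text
tcp [ 0.5662 -0.324   0.2056] h -3.07 q7 -1.1423142283358476
426.5 250.8 217.0 [ 0.5032 -0.3186] [ 0.5032 -0.3188] [0.0283 0.0271] 87.0 0.0179 tool [-1.579 -0.045]
515.5 293.8 216.7 [ 0.5007 -0.3736] [ 0.5026 -0.3668] [0.0467 0.0311] 86.9 0.0181 tool [-1.53   1.154]
577.0 210.9 215.8 [ 0.5075 -0.2676] [ 0.5087 -0.2745] [0.0477 0.0338] 87.2 0.0182 tool [-1.501 -1.159]
1267.5 300.2 165.7 [ 0.5662 -0.3828] [ 0.5654 -0.3828] [0.0293 0.0698] 87.1 0.018 tool [0.059 1.469]
1250.0 251.0 166.5 [ 0.5684 -0.3224] [ 0.5678 -0.3223] [0.0276 0.0709] 87.0 0.018 tool [ 0.038 -0.044]
tcp [ 0.5656 -0.3236  0.2043] h -3.07 q7 -1.1423241655616188
cam [ 0.636  -0.328   0.3955]
tcp px (np.float64(252.07982444560304), np.float64(221.1065659497191))
lowest pts [0.2334 0.2448 0.3038]
[ 0.5563 -0.3486  0.2286] [ 0.5756 -0.3003  0.2557]
```

Run:
```python
from m2 import *
p,h=head();w=grab('wrist');d=w['depth']
for u in range(195,315,6):
    vs=np.nonzero((d[:,u]<0.30)&(d[:,u]>0.03))[0]
    vs=vs[vs>190]
    if len(vs): 
        v=vs[0]; print(u,v,[ (round(float(d[k,u]),3),bydepth(w,(u,k))[0].round(3).tolist()) for k in (v-3,v+1,v+6)])
```

```text
tcp [ 0.5654 -0.3235  0.2036] h -3.06 q7 -1.1423109617067446
195 247 [(0.424, [0.462, -0.24, 0.004]), (0.083, [0.601, -0.311, 0.319]), (0.079, [0.601, -0.311, 0.323])]
201 247 [(0.409, [0.468, -0.25, 0.017]), (0.081, [0.602, -0.313, 0.32]), (0.079, [0.601, -0.313, 0.322])]
207 234 [(0.404, [0.486, -0.26, 0.017]), (0.16, [0.574, -0.301, 0.246]), (0.154, [0.574, -0.302, 0.252])]
213 228 [(0.401, [0.494, -0.269, 0.019]), (0.167, [0.575, -0.303, 0.238]), (0.16, [0.575, -0.304, 0.246])]
219 226 [(0.4, [0.496, -0.277, 0.018]), (0.17, [0.575, -0.306, 0.236]), (0.163, [0.575, -0.307, 0.242])]
225 224 [(0.414, [0.494, -0.283, 0.005]), (0.172, [0.575, -0.309, 0.234]), (0.166, [0.574, -0.31, 0.24])]
231 223 [(0.415, [0.494, -0.291, 0.004]), (0.176, [0.574, -0.312, 0.229]), (0.166, [0.575, -0.313, 0.239])]
237 278 [(0.442, [0.409, -0.293, -0.001]), (0.077, [0.595, -0.322, 0.326]), (0.074, [0.596, -0.322, 0.329])]
243 278 [(0.439, [0.41, -0.302, 0.001]), (0.077, [0.596, -0.323, 0.326]), (0.075, [0.595, -0.323, 0.328])]
249 278 [(0.441, [0.409, -0.31, -0.001]), (0.076, [0.596, -0.325, 0.327]), (0.
[... 396 characters left out ...]
0.175, [0.573, -0.336, 0.231]), (0.167, [0.573, -0.335, 0.239])]
279 224 [(0.414, [0.49, -0.354, 0.005]), (0.173, [0.573, -0.339, 0.232]), (0.167, [0.573, -0.338, 0.239])]
285 226 [(0.411, [0.488, -0.362, 0.008]), (0.17, [0.573, -0.342, 0.236]), (0.164, [0.572, -0.341, 0.242])]
291 228 [(0.402, [0.489, -0.369, 0.018]), (0.168, [0.572, -0.345, 0.237]), (0.16, [0.573, -0.344, 0.245])]
297 232 [(0.401, [0.484, -0.376, 0.02]), (0.162, [0.572, -0.347, 0.244]), (0.154, [0.573, -0.346, 0.252])]
303 243 [(0.407, [0.467, -0.384, 0.018]), (0.149, [0.572, -0.348, 0.257]), (0.082, [0.6, -0.339, 0.319])]
309 247 [(0.423, [0.455, -0.394, 0.005]), (0.082, [0.6, -0.341, 0.32]), (0.079, [0.6, -0.34, 0.322])]
```

Depth shows the fingertips ending about 24 mm above the reported TCP, which explains closing above the bar. I'll check this at the pre-grasp opening.

{"op": "servo_tool", "data": {
  "motion": [
    {"claw": 0.53,"dx": 0,"dy": 0,"dz": 0,"roll": 0},
    {"claw": 0.53,"dx": 0,"dy": 0,"dz": 0,"roll": 0},
    {"claw": 0.53,"dx": 0,"dy": 0,"dz": 0,"roll": 0},
    {"claw": 0.53,"dx": 0,"dy": 0,"dz": 0,"roll": 0},
    {"claw": 0.53,"dx": 0,"dy": 0,"dz": 0,"roll": 0}
  ]
}}

```text
clock: 13.03
eef_pos: [0.5665, -0.3241, 0.2052]
orientation: [1.0, -0.027, -0.0, -0.0]
wrist_force: [1.0, -0.4, -0.2]
width: 0.0425
finger_force: 0.0
```

```bash
cat > tip.py <<'E'
from m2 import *
p,h=head();w=grab('wrist');d=w['depth']
vv,uu=np.mgrid[0:384,0:512];m=(d<0.25)&(d>0.13)&(vv>190)&(vv<275)
for s,mm in(('L',m&(uu<252)),('R',m&(uu>252))):
    Q=bydepth(w,np.c_[uu[mm],vv[mm]]);lo=Q[np.argsort(Q[:,2])[:12]]
    print(s,len(Q),'tip mean',np.median(lo,0).round(4),'min z',Q[:,2].min().round(4),'inner y',(Q[Q[:,2]<np.median(lo[:,2])+.01][:,1]).min().round(4),(Q[Q[:,2]<np.median(lo[:,2])+.01][:,1]).max().round(4))
s=observe();print(s['width'],s['wrist_force'])
E
python3 tip.py
```

```text
tcp [ 0.5665 -0.3241  0.2052] h -3.07 q7 -1.1423305051030412
L 1532 tip mean [ 0.5749 -0.302   0.2308] min z 0.23 inner y -0.3035 -0.2897
R 1560 tip mean [ 0.5729 -0.3486  0.2301] min z 0.2295 inner y -0.3607 -0.3454
0.04336676455669339 [ 0.19533111  1.07270176 -0.03217   ]
```

{"op": "servo_tool", "data": {
  "motion": [
    {"claw": 0.53,"dx": 0.03,"dy": -0.05,"dz": 0.5,"roll": 0},
    {"claw": 0.53,"dx": 0,"dy": 0,"dz": 0.9,"roll": 0},
    {"claw": 0.53,"dx": 0,"dy": 0,"dz": 0.9,"roll": 0},
    {"claw": 0.53,"dx": 0,"dy": 0,"dz": 0.9,"roll": 0},
    {"claw": 0.53,"dx": 0,"dy": 0,"dz": 0.8,"roll": 0},
    {"claw": 0.53,"dx": 0,"dy": 0,"dz": 0.5,"roll": 0},
    {"claw": 0.53,"dx": 0,"dy": 0,"dz": 0.3,"roll": 0},
    {"claw": 0.53,"dx": 0,"dy": 0,"dz": 0,"roll": 0},
    {"claw": 0.53,"dx": 0,"dy": 0,"dz": 0.2,"roll": 0},
    {"claw": 0.53,"dx": 0,"dy": 0,"dz": 0.2,"roll": 0},
    {"claw": 0.53,"dx": 0,"dy": 0,"dz": 0,"roll": 0},
    {"claw": 0.53,"dx": 0,"dy": 0,"dz": 0,"roll": 0}
  ]
}}

```text
clock: 14.08
eef_pos: [0.5682, -0.3224, -0.002]
orientation: [1.0, -0.027, 0.0, 0.0]
wrist_force: [0.4, 0.4, 0.2]
width: 0.0436
finger_force: 0.0
```

```bash
python3 tip.py
```

```text
tcp [ 0.5682 -0.3224 -0.002 ] h -3.07 q7 -1.152014640692735
L 17231 tip mean [ 0.58   -0.1785 -0.0017] min z -0.0021 inner y -0.3082 -0.1391
R 17678 tip mean [ 0.5566 -0.4682 -0.0018] min z -0.0022 inner y -0.5048 -0.3357
0.04329677967753992 [-0.34673889 -0.31642933 -0.41209289]
```

{"op": "servo_tool", "data": {
  "motion": [
    {"claw": 0.53,"dx": 0,"dy": 0,"dz": 0.15,"roll": 0},
    {"claw": 0.53,"dx": 0,"dy": 0,"dz": 0.1,"roll": 0},
    {"claw": 0.53,"dx": 0,"dy": 0,"dz": 0.1,"roll": 0},
    {"claw": 0.53,"dx": 0,"dy": 0,"dz": 0,"roll": 0},
    {"claw": 0.53,"dx": 0,"dy": 0,"dz": 0,"roll": 0}
  ]
}}

```text
clock: 14.55
eef_pos: [0.5676, -0.322, -0.017]
orientation: [1.0, -0.027, -0.0, -0.0]
wrist_force: [-0.6, 0.6, -0.6]
width: 0.0434
finger_force: 0.0
```

{"op": "servo_tool", "data": {
  "motion": [
    {"claw": 0.62,"dx": 0,"dy": 0,"dz": 0,"roll": 0},
    {"claw": 0.7,"dx": 0,"dy": 0,"dz": 0,"roll": 0},
    {"claw": 0.8,"dx": 0,"dy": 0,"dz": 0,"roll": 0},
    {"claw": 0.8,"dx": 0,"dy": 0,"dz": 0,"roll": 0},
    {"claw": 0.8,"dx": 0,"dy": 0,"dz": 0,"roll": 0}
  ],
  "squeeze": 25
}}

```text
clock: 14.97
eef_pos: [0.568, -0.3223, -0.0163]
orientation: [1.0, -0.027, 0.0, 0.0]
wrist_force: [0.2, -0.3, -0.1]
width: 0.028
finger_force: 25.0
```

Gripped (28 mm, 25 N). Lifting and carrying to the pan's free half.

{"op": "servo_tool", "data": {
  "motion": [
    {"claw": 0.8,"dx": 0,"dy": 0,"dz": -0.2,"roll": 0},
    {"claw": 0.8,"dx": 0,"dy": 0,"dz": -0.5,"roll": 0},
    {"claw": 0.8,"dx": 0,"dy": 0,"dz": -0.8,"roll": 0},
    {"claw": 0.8,"dx": 0,"dy": 0,"dz": -0.8,"roll": 0},
    {"claw": 0.8,"dx": 0,"dy": 0,"dz": -0.8,"roll": 0},
    {"claw": 0.8,"dx": 0,"dy": 0,"dz": -0.8,"roll": 0},
    {"claw": 0.8,"dx": -0.5,"dy": -0.3,"dz": -0.6,"roll": 0},
    {"claw": 0.8,"dx": -0.6,"dy": -0.6,"dz": -0.2,"roll": 0},
    {"claw": 0.8,"dx": -0.6,"dy": -0.7,"dz": 0,"roll": 0},
    {"claw": 0.8,"dx": -0.4,"dy": -0.7,"dz": 0,"roll": 0},
    {"claw": 0.8,"dx": 0,"dy": -0.7,"dz": 0,"roll": 0},
    {"claw": 0.8,"dx": 0,"dy": -0.7,"dz": 0,"roll": 0}
  ]
}}

```text
clock: 15.97
eef_pos: [0.4902, -0.169, 0.1723]
orientation: [1.0, -0.028, -0.0, 0.0]
wrist_force: [1.0, -0.2, -1.8]
width: 0.0276
finger_force: 25.0
```

{"op": "servo_tool", "data": {
  "motion": [
    {"claw": 0.8,"dx": 0,"dy": -0.7,"dz": 0,"roll": 0},
    {"claw": 0.8,"dx": 0,"dy": -0.7,"dz": 0,"roll": 0},
    {"claw": 0.8,"dx": 0,"dy": -0.7,"dz": 0,"roll": 0},
    {"claw": 0.8,"dx": 0,"dy": -0.7,"dz": 0,"roll": 0},
    {"claw": 0.8,"dx": 0,"dy": -0.7,"dz": 0,"roll": 0},
    {"claw": 0.8,"dx": 0,"dy": -0.7,"dz": 0,"roll": 0},
    {"claw": 0.8,"dx": 0,"dy": -0.5,"dz": 0,"roll": 0},
    {"claw": 0.8,"dx": 0,"dy": -0.1,"dz": 0,"roll": 0},
    {"claw": 0.8,"dx": 0,"dy": 0,"dz": 0,"roll": 0},
    {"claw": 0.8,"dx": 0,"dy": 0,"dz": 0,"roll": 0}
  ]
}}

```text
clock: 16.8
eef_pos: [0.5019, 0.0204, 0.1716]
orientation: [1.0, -0.027, -0.0, 0.001]
wrist_force: [0.1, -0.6, -1.3]
width: 0.0275
finger_force: 25.0
```

```bash
python3 -c "
from m2 import *
p,h=head();print(np.round(totool(0.501-p[0],0.0227-p[1],h),3));s=observe();print(s['width'],s['finger_force'],s['wrist_force'])"
```

```text
tcp [0.5019 0.0204 0.1716] h -3.13 q7 -1.7381411749561382
[-0.027 -0.055]
0.027504076452777252 24.998845160007477 [ 0.10724271 -0.61205199 -1.29010043]
```

{"op": "servo_tool", "data": {
  "motion": [
    {"claw": 0.8,"dx": 0,"dy": -0.05,"dz": 0.4,"roll": 0},
    {"claw": 0.8,"dx": 0,"dy": 0,"dz": 0.6,"roll": 0},
    {"claw": 0.8,"dx": 0,"dy": 0,"dz": 0.4,"roll": 0},
    {"claw": 0.8,"dx": 0,"dy": 0,"dz": 0.2,"roll": 0},
    {"claw": 0.8,"dx": 0,"dy": 0,"dz": 0.1,"roll": 0},
    {"claw": 0.8,"dx": 0,"dy": 0,"dz": 0.1,"roll": 0},
    {"claw": 0.8,"dx": 0,"dy": 0,"dz": 0.1,"roll": 0},
    {"claw": 0.8,"dx": 0,"dy": 0,"dz": 0.1,"roll": 0},
    {"claw": 0.8,"dx": 0,"dy": 0,"dz": 0.1,"roll": 0},
    {"claw": 0.8,"dx": 0,"dy": 0,"dz": 0.1,"roll": 0},
    {"claw": 0.8,"dx": 0,"dy": 0,"dz": 0.1,"roll": 0},
    {"claw": 0.8,"dx": 0,"dy": 0,"dz": 0,"roll": 0}
  ]
}}

```text
clock: 17.8
eef_pos: [0.5024, 0.0237, 0.0791]
orientation: [1.0, -0.027, 0.0, 0.0]
wrist_force: [0.3, -0.1, 0.5]
width: 0.0277
finger_force: 25.0
```

{"op": "servo_tool", "data": {
  "motion": [
    {"claw": 0.8,"dx": 0,"dy": 0,"dz": 0,"roll": 0},
    {"claw": 0.8,"dx": 0,"dy": 0,"dz": 0,"roll": 0}
  ]
}}

```text
clock: 17.97
eef_pos: [0.5025, 0.0237, 0.0796]
orientation: [1.0, -0.027, 0.0, 0.0]
wrist_force: [0.1, -0.7, -0.2]
width: 0.0278
finger_force: 25.0
```

The wrist force is back to about zero, so the pan carries the bar. Releasing in small steps and then lifting.

{"op": "servo_tool", "data": {
  "motion": [
    {"claw": 0.68,"dx": 0,"dy": 0,"dz": 0,"roll": 0},
    {"claw": 0.64,"dx": 0,"dy": 0,"dz": 0,"roll": 0},
    {"claw": 0.6,"dx": 0,"dy": 0,"dz": 0,"roll": 0},
    {"claw": 0.58,"dx": 0,"dy": 0,"dz": 0,"roll": 0},
    {"claw": 0.58,"dx": 0,"dy": 0,"dz": 0,"roll": 0},
    {"claw": 0.58,"dx": 0,"dy": 0,"dz": -0.2,"roll": 0},
    {"claw": 0.58,"dx": 0,"dy": 0,"dz": -0.4,"roll": 0},
    {"claw": 0.58,"dx": 0,"dy": 0,"dz": -0.8,"roll": 0},
    {"claw": 0.58,"dx": 0,"dy": 0,"dz": -0.8,"roll": 0},
    {"claw": 0.58,"dx": 0,"dy": 0,"dz": -0.6,"roll": 0},
    {"claw": 0.58,"dx": 0,"dy": 0,"dz": -0.6,"roll": 0},
    {"claw": 0.58,"dx": 0,"dy": 0,"dz": 0,"roll": 0}
  ]
}}

```text
clock: 18.97
eef_pos: [0.5056, 0.0241, 0.221]
orientation: [1.0, -0.027, 0.006, -0.001]
wrist_force: [0.3, -0.4, 0.6]
width: 0.0392
finger_force: 0.0
```

{"op": "servo_tool", "data": {
  "motion": [
    {"claw": 0.58,"dx": 0.0,"dy": 0.5,"dz": 0,"roll": 0},
    {"claw": 0.58,"dx": 0,"dy": 0.9,"dz": -0.2,"roll": 0},
    {"claw": 0.58,"dx": 0.05,"dy": 0.9,"dz": -0.2,"roll": 0},
    {"claw": 0.58,"dx": 0.05,"dy": 0.9,"dz": -0.2,"roll": 0},
    {"claw": 0.58,"dx": 0.05,"dy": 0.9,"dz": 0,"roll": 0},
    {"claw": 0.58,"dx": 0.05,"dy": 0.9,"dz": 0,"roll": 0},
    {"claw": 0.58,"dx": 0.05,"dy": 0.9,"dz": 0,"roll": 0},
    {"claw": 0.58,"dx": 0.05,"dy": 0.9,"dz": 0,"roll": 0},
    {"claw": 0.58,"dx": 0.05,"dy": 0.9,"dz": 0,"roll": 0},
    {"claw": 0.58,"dx": 0.05,"dy": 0.9,"dz": 0,"roll": 0},
    {"claw": 0.58,"dx": 0.05,"dy": 0.7,"dz": 0,"roll": 0},
    {"claw": 0.58,"dx": 0,"dy": 0.3,"dz": 0,"roll": 0}
  ]
}}

```text
clock: 19.97
eef_pos: [0.4975, -0.3659, 0.2387]
orientation: [1.0, -0.03, -0.001, 0.001]
wrist_force: [0.3, -1.2, -0.8]
width: 0.0387
finger_force: 0.0
```

{"op": "servo_tool", "data": {
  "motion": [
    {"claw": 0.58,"dx": 0,"dy": 0,"dz": 0,"roll": 0},
    {"claw": 0.58,"dx": 0,"dy": 0,"dz": 0,"roll": 0},
    {"claw": 0.58,"dx": 0,"dy": 0,"dz": 0,"roll": 0}
  ]
}}

```text
clock: 20.22
eef_pos: [0.5006, -0.3575, 0.2394]
orientation: [1.0, -0.025, 0.0, -0.001]
wrist_force: [0.4, -0.0, -0.3]
width: 0.0389
finger_force: 0.0
```

```bash
sed -i '1s/.*/ROI=(100,40,360,205)/' m3.py
cat >> m3.py <<'E'
save(w,'w3.png')
bl=(c[...,2]>1.6*c[...,0])&(c.max(2)>60)
for v in (90,100,110):
    us=np.nonzero(bl[v,150:380])[0]+150; print(v,us.min(),us.max(),onplane(w,[(us.min(),v),(us.max(),v)],0.016).round(4).tolist())
E
python3 m3.py
cat > pan.py <<'E'
from h import *
b=grab('top');c=b['color'].astype(int)
vv,uu=np.mgrid[0:384,0:512]; o,d=rays(b,np.c_[uu.ravel(),vv.ravel()])
P=(o+d*b['depth'].ravel()[:,None]).reshape(384,512,3); Z=P[...,2]
f=(uu>203)&(uu<222)&(vv>195)&(vv<230); z=np.median(Z[f]); bu=np.median(Z[(uu>170)&(uu<193)&(vv>198)&(vv<225)])-.028
print('pan z',z,'bundle',bu,'travel',0.14-z,0.14-bu)
m=(uu>205)&(uu<262)&(vv>183)&(vv<240)&(Z>z+.008)&(Z<z+.022)
for x in blobs(b,m,z+.014,20): print(*x)
E
python3 pan.py
```

```text
tcp [ 0.5006 -0.3575  0.2394] h -2.86 q7 -1.0142378507839462
983.0 223.9 179.4 [ 0.4809 -0.3174] [ 0.4804 -0.3176] [0.0289 0.0695] 84.2 0.0181 tool [-0.555 -0.971]
921.5 267.4 177.0 [ 0.4814 -0.3761] [ 0.4809 -0.3764] [0.0258 0.0689] 87.5 0.0181 tool [-0.469  0.496]
1084.0 184.9 175.5 [ 0.4889 -0.265 ] [ 0.4884 -0.2649] [0.0305 0.0711] 85.6 0.0179 tool [-0.421 -2.297]
1152.0 270.6 113.0 [ 0.5653 -0.3835] [ 0.5643 -0.3838] [0.028  0.0694] 87.5 0.018 tool [1.623 0.577]
21741.5 233.5 110.1 [ 0.5703 -0.3352] [ 0.5537 -0.3259] [0.3632 0.2156] 87.3 0.0001 tool [ 1.286 -0.855]
90 150 303 [[0.6029, -0.2301, 0.016], [0.5924, -0.4259, 0.016]]
100 150 302 [[0.5904, -0.2287, 0.016], [0.58, -0.4244, 0.016]]
110 150 302 [[0.5778, -0.2272, 0.016], [0.5675, -0.4242, 0.016]]
pan z 0.10115199890261695 bundle 0.10085565205042216 travel 0.03884800109738307 0.03914434794957786
152.5 239.7 218.2 [0.5007 0.0225] [0.5    0.0225] [0.028  0.0696] 86.9 0.115
```

View pics/w3.png

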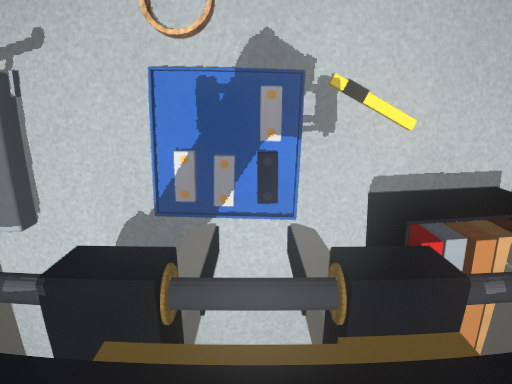

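The view shows the lone far bar B at (271,113) with free space to its left, and the tray wall's right edge at column ~302. Travel is now ~0.039, so one more bar gives ~0.051. I'll go for bar B.

{"op": "servo_tool", "data": {
  "motion": [
    {"claw": 0.59,"dx": 0.6,"dy": 0.2,"dz": 0,"roll": 0},
    {"claw": 0.59,"dx": 0.6,"dy": 0.2,"dz": 0,"roll": 0},
    {"claw": 0.59,"dx": 0.43,"dy": 0.12,"dz": 0.3,"roll": 0},
    {"claw": 0.59,"dx": 0,"dy": 0,"dz": 0.8,"roll": 0},
    {"claw": 0.59,"dx": 0,"dy": 0,"dz": 0.9,"roll": 0},
    {"claw": 0.59,"dx": 0,"dy": 0,"dz": 0.9,"roll": 0},
    {"claw": 0.59,"dx": 0,"dy": 0,"dz": 0.9,"roll": 0},
    {"claw": 0.59,"dx": 0,"dy": 0,"dz": 0.9,"roll": 0},
    {"claw": 0.59,"dx": 0,"dy": 0,"dz": 0.4,"roll": 0},
    {"claw": 0.59,"dx": 0,"dy": 0,"dz": 0.2,"roll": 0},
    {"claw": 0.59,"dx": 0,"dy": 0,"dz": 0,"roll": 0},
    {"claw": 0.59,"dx": 0,"dy": 0,"dz": 0,"roll": 0}
  ]
}}

```text
clock: 21.32
eef_pos: [0.565, -0.3844, 0.0286]
orientation: [1.0, -0.026, 0.001, 0.0]
wrist_force: [-0.4, -0.5, 0.5]
width: 0.0384
finger_force: 0.0
```

```bash
python3 -c "
from m2 import *
p,h=head();print(np.round(totool(0.5648-p[0],-.3815-p[1],h),3))"
```

```text
tcp [ 0.565  -0.3844  0.0286] h -3.0 q7 -1.0315390447105786
[-0.009 -0.073]
```

{"op": "servo_tool", "data": {
  "motion": [
    {"claw": 0.59,"dx": 0,"dy": -0.07,"dz": 0.2,"roll": 0},
    {"claw": 0.59,"dx": 0,"dy": 0,"dz": 0.2,"roll": 0},
    {"claw": 0.59,"dx": 0,"dy": 0,"dz": 0,"roll": 0},
    {"claw": 0.59,"dx": 0,"dy": 0,"dz": 0,"roll": 0}
  ]
}}

```text
clock: 21.65
eef_pos: [0.5637, -0.3818, 0.0114]
orientation: [1.0, -0.027, -0.0, -0.0]
wrist_force: [0.3, 0.0, 1.1]
width: 0.0379
finger_force: 0.0
```

{"op": "servo_tool", "data": {
  "motion": [
    {"claw": 0.59,"dx": 0,"dy": 0,"dz": 0.2,"roll": 0},
    {"claw": 0.59,"dx": 0,"dy": 0,"dz": 0.2,"roll": 0},
    {"claw": 0.59,"dx": 0,"dy": 0,"dz": 0.2,"roll": 0},
    {"claw": 0.59,"dx": 0,"dy": 0,"dz": 0.1,"roll": 0},
    {"claw": 0.59,"dx": 0,"dy": 0,"dz": 0,"roll": 0},
    {"claw": 0.59,"dx": 0,"dy": 0,"dz": 0,"roll": 0}
  ]
}}

```text
clock: 22.15
eef_pos: [0.5636, -0.3819, -0.0172]
orientation: [1.0, -0.027, -0.0, -0.0]
wrist_force: [-0.8, 0.3, 0.5]
width: 0.0381
finger_force: 0.0
```

{"op": "servo_tool", "data": {
  "motion": [
    {"claw": 0.64,"dx": 0,"dy": 0.04,"dz": 0,"roll": 0},
    {"claw": 0.7,"dx": 0,"dy": 0,"dz": 0,"roll": 0},
    {"claw": 0.8,"dx": 0,"dy": 0,"dz": 0,"roll": 0},
    {"claw": 0.8,"dx": 0,"dy": 0,"dz": 0,"roll": 0},
    {"claw": 0.8,"dx": 0,"dy": 0,"dz": 0,"roll": 0}
  ],
  "squeeze": 25
}}

```text
clock: 22.57
eef_pos: [0.564, -0.384, -0.0161]
orientation: [1.0, -0.027, 0.0, 0.0]
wrist_force: [-0.3, 0.7, 1.0]
width: 0.0275
finger_force: 25.0
```

{"op": "servo_tool", "data": {
  "motion": [
    {"claw": 0.8,"dx": 0,"dy": 0,"dz": -0.2,"roll": 0},
    {"claw": 0.8,"dx": 0,"dy": 0,"dz": -0.5,"roll": 0},
    {"claw": 0.8,"dx": 0,"dy": 0,"dz": -0.8,"roll": 0},
    {"claw": 0.8,"dx": 0,"dy": 0,"dz": -0.8,"roll": 0},
    {"claw": 0.8,"dx": 0,"dy": 0,"dz": -0.8,"roll": 0},
    {"claw": 0.8,"dx": 0,"dy": 0,"dz": -0.8,"roll": 0},
    {"claw": 0.8,"dx": -0.5,"dy": -0.3,"dz": -0.6,"roll": 0},
    {"claw": 0.8,"dx": -0.6,"dy": -0.6,"dz": -0.2,"roll": 0},
    {"claw": 0.8,"dx": -0.6,"dy": -0.8,"dz": 0,"roll": 0},
    {"claw": 0.8,"dx": -0.45,"dy": -0.8,"dz": 0,"roll": 0},
    {"claw": 0.8,"dx": 0,"dy": -0.8,"dz": 0,"roll": 0},
    {"claw": 0.8,"dx": 0,"dy": -0.8,"dz": 0,"roll": 0}
  ]
}}

```text
clock: 23.57
eef_pos: [0.4849, -0.2142, 0.1722]
orientation: [1.0, -0.028, -0.0, 0.0]
wrist_force: [0.9, 0.9, -1.7]
width: 0.0277
finger_force: 25.0
```

{"op": "servo_tool", "data": {
  "motion": [
    {"claw": 0.8,"dx": 0,"dy": -0.8,"dz": 0,"roll": 0},
    {"claw": 0.8,"dx": 0,"dy": -0.8,"dz": 0,"roll": 0},
    {"claw": 0.8,"dx": 0,"dy": -0.8,"dz": 0,"roll": 0},
    {"claw": 0.8,"dx": 0,"dy": -0.8,"dz": 0,"roll": 0},
    {"claw": 0.8,"dx": 0,"dy": -0.8,"dz": 0,"roll": 0},
    {"claw": 0.8,"dx": 0,"dy": -0.8,"dz": 0,"roll": 0},
    {"claw": 0.8,"dx": 0,"dy": -0.8,"dz": 0,"roll": 0},
    {"claw": 0.8,"dx": 0,"dy": -0.8,"dz": 0,"roll": 0},
    {"claw": 0.8,"dx": 0,"dy": -0.7,"dz": 0,"roll": 0},
    {"claw": 0.8,"dx": 0,"dy": -0.4,"dz": 0,"roll": 0},
    {"claw": 0.8,"dx": 0,"dy": 0,"dz": 0,"roll": 0},
    {"claw": 0.8,"dx": 0,"dy": 0,"dz": 0,"roll": 0}
  ]
}}

```text
clock: 24.57
eef_pos: [0.5023, 0.0848, 0.1717]
orientation: [1.0, -0.026, -0.0, 0.0]
wrist_force: [-0.2, -0.3, -1.7]
width: 0.0275
finger_force: 25.0
```

```bash
python3 -c "
from m2 import *
p,h=head();print(np.round(totool(0.5035-p[0],0.088-p[1],h),3));s=observe();print(s['width'],s['finger_force'],s['wrist_force'])"
```

```text
tcp [0.5023 0.0848 0.1717] h -2.94 q7 -1.8376764204600597
[ 0.025 -0.082]
0.0275245744154908 24.9993896484375 [-0.18614045 -0.26740174 -1.68679614]
```

{"op": "servo_tool", "data": {
  "motion": [
    {"claw": 0.8,"dx": 0,"dy": -0.05,"dz": 0.4,"roll": 0},
    {"claw": 0.8,"dx": 0,"dy": 0,"dz": 0.6,"roll": 0},
    {"claw": 0.8,"dx": 0,"dy": 0,"dz": 0.6,"roll": 0},
    {"claw": 0.8,"dx": 0,"dy": 0,"dz": 0.3,"roll": 0},
    {"claw": 0.8,"dx": 0,"dy": 0,"dz": 0.1,"roll": 0},
    {"claw": 0.8,"dx": 0,"dy": 0,"dz": 0.1,"roll": 0},
    {"claw": 0.8,"dx": 0,"dy": 0,"dz": 0.1,"roll": 0},
    {"claw": 0.8,"dx": 0,"dy": 0,"dz": 0.1,"roll": 0},
    {"claw": 0.8,"dx": 0,"dy": 0,"dz": 0.1,"roll": 0},
    {"claw": 0.8,"dx": 0,"dy": 0,"dz": 0.1,"roll": 0},
    {"claw": 0.8,"dx": 0,"dy": 0,"dz": 0.08,"roll": 0},
    {"claw": 0.8,"dx": 0,"dy": 0,"dz": 0,"roll": 0}
  ]
}}

```text
clock: 25.57
eef_pos: [0.503, 0.0862, 0.068]
orientation: [1.0, -0.027, 0.0, 0.0]
wrist_force: [-0.3, -0.6, -0.5]
width: 0.0274
finger_force: 25.0
```

{"op": "servo_tool", "data": {
  "motion": [
    {"claw": 0.8,"dx": 0,"dy": 0,"dz": 0,"roll": 0},
    {"claw": 0.8,"dx": 0,"dy": 0,"dz": 0,"roll": 0},
    {"claw": 0.8,"dx": 0,"dy": 0,"dz": 0,"roll": 0}
  ]
}}

```text
clock: 25.82
eef_pos: [0.503, 0.0862, 0.0685]
orientation: [1.0, -0.027, 0.0, -0.0]
wrist_force: [0.1, -1.7, -0.5]
width: 0.0278
finger_force: 25.0
```

Weight carried by the pan. Releasing and lifting clear.

{"op": "servo_tool", "data": {
  "motion": [
    {"claw": 0.68,"dx": 0,"dy": 0,"dz": 0,"roll": 0},
    {"claw": 0.64,"dx": 0,"dy": 0,"dz": 0,"roll": 0},
    {"claw": 0.6,"dx": 0,"dy": 0,"dz": 0,"roll": 0},
    {"claw": 0.58,"dx": 0,"dy": 0,"dz": 0,"roll": 0},
    {"claw": 0.58,"dx": 0,"dy": 0,"dz": 0,"roll": 0},
    {"claw": 0.58,"dx": 0,"dy": 0,"dz": -0.2,"roll": 0},
    {"claw": 0.58,"dx": 0,"dy": 0,"dz": -0.4,"roll": 0},
    {"claw": 0.58,"dx": 0,"dy": 0,"dz": -0.8,"roll": 0},
    {"claw": 0.58,"dx": 0,"dy": 0,"dz": -0.8,"roll": 0},
    {"claw": 0.58,"dx": 0,"dy": 0,"dz": -0.9,"roll": 0},
    {"claw": 0.58,"dx": 0,"dy": 0,"dz": -0.9,"roll": 0},
    {"claw": 0.58,"dx": 0,"dy": 0,"dz": -0.3,"roll": 0}
  ]
}}

```text
clock: 26.82
eef_pos: [0.5056, 0.0868, 0.2464]
orientation: [1.0, -0.027, 0.005, -0.001]
wrist_force: [0.4, 0.3, 0.3]
width: 0.039
finger_force: 0.0
```

{"op": "servo_tool", "data": {
  "motion": [
    {"claw": 0.5,"dx": 0,"dy": 0.5,"dz": 0,"roll": 0},
    {"claw": 0.5,"dx": 0,"dy": 0.8,"dz": 0,"roll": 0},
    {"claw": 0.5,"dx": 0,"dy": 0.9,"dz": 0,"roll": 0},
    {"claw": 0.5,"dx": 0,"dy": 0.9,"dz": 0,"roll": 0},
    {"claw": 0.5,"dx": 0,"dy": 0.9,"dz": 0,"roll": 0},
    {"claw": 0.5,"dx": 0,"dy": 0.9,"dz": 0,"roll": 0},
    {"claw": 0.5,"dx": 0,"dy": 0.9,"dz": 0,"roll": 0},
    {"claw": 0.5,"dx": 0,"dy": 0.9,"dz": 0,"roll": 0},
    {"claw": 0.5,"dx": 0,"dy": 0.6,"dz": 0,"roll": 0},
    {"claw": 0.5,"dx": 0,"dy": 0,"dz": 0,"roll": 0},
    {"claw": 0.5,"dx": 0,"dy": 0,"dz": 0,"roll": 0}
  ]
}}

```text
clock: 27.73
eef_pos: [0.4866, -0.2068, 0.2406]
orientation: [1.0, -0.029, 0.0, 0.0]
wrist_force: [-0.2, 1.0, -0.5]
width: 0.0465
finger_force: 0.0
```

```bash
python3 pan.py
python3 - <<'E'
from m2 import *
head(); b=grab('top');a=grab('scene')
A=cv2.resize(a['color'][160:300,225:365],(390,390),interpolation=cv2.INTER_CUBIC);B=cv2.resize(b['color'][150:260,150:260],(390,390),interpolation=cv2.INTER_CUBIC)
cv2.imwrite('pics/e.png',np.hstack([A,B])[:,:,::-1])
vv,uu=np.mgrid[0:384,0:512];o,d=rays(b,np.c_[uu.ravel(),vv.ravel()]);P=(o+d*b['depth'].ravel()[:,None]).reshape(384,512,3)
m=(uu>220)&(uu<285)&(vv>160)&(vv<190)&(P[...,2]>.165)&(P[...,2]<.24);Q=P[m];k=Q[Q[:,2]>.205]
print('knob',len(k),k.mean(0).round(4) if len(k) else 0); 
ar=Q[Q[:,2]<.19];print('arm',len(ar),cv2.fitLine(ar[:,:2].astype(np.float32),cv2.DIST_L2,0,.01,.01).ravel().round(4))
E
```

```text
pan z 0.0900662492412927 bundle 0.08953460643728531 travel 0.04993375075870732 0.050465393562714705
141.5 239.8 218.0 [0.5021 0.0223] [0.5022 0.0223] [0.0279 0.0683] 86.3 0.1034
146.0 221.1 217.4 [0.5038 0.0845] [0.5037 0.0847] [0.07   0.0265] 0.9 0.1035
tcp [ 0.4871 -0.2048  0.2405] h -3.08 q7 -1.2289044619727103
knob 35 [ 0.6453 -0.0657  0.2215]
arm 251 [ 0.1419 -0.9899  0.634   0.0141]
```

View pics/e.png

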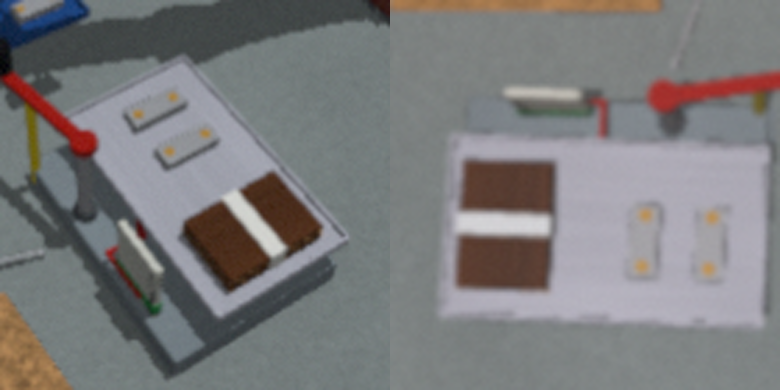

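The brace is parked: its measured heading of 278.2° corresponds to ~1.75 rad. Two bars lie flat on the pan at crop (155,108) and (187,146), and travel is ~0.050. Last, a quick pointer versus band check from the scene camera.

```bash
python3 - <<'E'
from m2 import *
a=grab('scene');c=a['color'].astype(int);R,G,B=c[...,0],c[...,1],c[...,2]
vv,uu=np.mgrid[0:384,0:512];roi=(uu>258)&(uu<290)&(vv>232)&(vv<280)
for n,m in(('red',roi&(R>1.6*G)&(R>1.6*B)&(R>70)&(vv>238)),('green',roi&(G>1.25*R)&(G>1.2*B))):
    Q=bydepth(a,np.c_[uu[m],vv[m]]);print(n,len(Q));i=np.argsort(Q[:,1])
    print(np.c_[uu[m],vv[m],Q.round(3)][i][::max(1,len(Q)//14)].tolist())
E
python3 - <<'E'
from h import *
b=grab('top');c=b['color'].astype(int)
for x in blobs(b,(c[...,0]>100)&(c[...,0]>0.75*c[...,2]),0.018,30,(312,188,367,243)): print(*x[:6])
for x in blobs(b,c.max(2)<60,0.018,30,(312,188,367,243)): print('sp',*x[:6])
E
```

```text
red 32
[[263.0, 251.0, 0.642, 0.124, 0.039], [274.0, 243.0, 0.605, 0.13, 0.059], [263.0, 250.0, 0.647, 0.132, 0.062], [264.0, 250.0, 0.645, 0.134, 0.062], [265.0, 250.0, 0.642, 0.135, 0.061], [275.0, 244.0, 0.606, 0.136, 0.063], [265.0, 251.0, 0.643, 0.137, 0.059], [276.0, 243.0, 0.604, 0.138, 0.07], [265.0, 252.0, 0.646, 0.14, 0.06], [265.0, 253.0, 0.649, 0.145, 0.064], [266.0, 255.0, 0.648, 0.149, 0.057], [268.0, 258.0, 0.644, 0.154, 0.042], [271.0, 262.0, 0.643, 0.168, 0.038], [271.0, 261.0, 0.649, 0.175, 0.061], [273.0, 265.0, 0.645, 0.181, 0.04], [274.0, 266.0, 0.645, 0.186, 0.043]]
green 29
[[270.0, 257.0, 0.643, 0.162, 0.06], [273.0, 261.0, 0.644, 0.179, 0.062], [276.0, 267.0, 0.643, 0.194, 0.047], [276.0, 266.0, 0.644, 0.195, 0.056], [277.0, 266.0, 0.644, 0.199, 0.061], [277.0, 268.0, 0.644, 0.2, 0.052], [278.0, 271.0, 0.643, 0.205, 0.039], [278.0, 269.0, 0.644, 0.205, 0.053], [279.0, 269.0, 0.644, 0.209, 0.06], [279.0, 272.0, 0.644, 0.21, 0.041], [280.0, 269.0, 0.644, 0.214, 0.068], [281.0, 269.0, 0.641, 0.215, 0.065], [280.0, 270.0, 0.645, 0.215, 0.064], [281.0, 271.0, 0.641, 0.216, 0.054], [282.0, 270.0, 0.639, 0.217, 0.06]]
36.5 338.0 203.6 [ 0.5627 -0.3208] [ 0.5635 -0.3216] [0.0664 0.0137]
sp 62.0 354.3 230.5 [ 0.4682 -0.3761] [ 0.4717 -0.3732] [0.0246 0.0463]
sp 68.0 315.7 200.4 [ 0.5739 -0.2421] [ 0.5675 -0.2391] [0.0172 0.1133]
```

Run:
```python
from m2 import *
a=grab('scene');c=a['color'].astype(int);R,G,B=c[...,0],c[...,1],c[...,2]
n=np.array([np.cos(.037),-np.sin(.037),0]);p0=np.array([.644,.18,.05])
for u in range(264,284,2):
    row=[]
    for v in range(244,280):
        r,g,bb=c[v,u]; k='R' if r>1.5*g and r>1.5*bb else 'G' if g>1.15*r and g>1.1*bb else 'W' if min(r,g,bb)>150 else '.'
        o,d=rays(a,(u,v));P=o+d[0]*((p0-o)@n/(d[0]@n)); row.append((k,round(P[2]*1000),round(P[1]*1000)))
    row=[x for x in row if x[0]!='.'];print(u,' '.join(f'{k}{z}/{y}' for k,z,y in row))
```

```text
264 R60/130 R55/130 R49/130 R43/130 R36/130
266 R76/141 R70/141 R53/141 R47/141 R41/141
268 G63/152 G57/152 R51/152 R45/152 R39/153
270 G61/163 R50/163 R44/163
272 W147/171 W142/171 W136/171 R48/174 R42/174
274 W150/180 W145/181 W140/181 G64/184 R52/185 R47/185 R41/185
276 R173/189 R168/189 W153/190 W148/190 W143/191 W138/191 G62/195 G57/195 G51/195 G45/196
278 W151/200 W146/200 W141/201 G66/205 G61/205 G55/206 G49/206 G43/206
280 W154/210 W150/210 W145/210 W139/211 G70/215 G65/216 G59/216 G53/216
282 W209/215 W205/215 W153/219 G85/224 G80/225 G74/225
```

{"op": "servo_tool", "data": {
  "motion": [
    {"claw": 0.5,"dx": -0.3,"dy": 0.9,"dz": 0,"roll": 0},
    {"claw": 0.5,"dx": -0.3,"dy": 0.9,"dz": 0,"roll": 0},
    {"claw": 0.5,"dx": 0,"dy": 0.9,"dz": 0,"roll": 0},
    {"claw": 0.5,"dx": 0,"dy": 0.9,"dz": 0,"roll": 0},
    {"claw": 0.5,"dx": 0,"dy": 0.9,"dz": 0,"roll": 0},
    {"claw": 0.5,"dx": 0,"dy": 0.9,"dz": 0,"roll": 0},
    {"claw": 0.5,"dx": 0,"dy": 0.5,"dz": 0,"roll": 0},
    {"claw": 0.5,"dx": 0,"dy": 0,"dz": 0,"roll": 0},
    {"claw": 0.5,"dx": 0,"dy": 0,"dz": 0,"roll": 0}
  ]
}}

```text
clock: 28.78
eef_pos: [0.4505, -0.4398, 0.2397]
orientation: [1.0, -0.027, -0.0, -0.001]
wrist_force: [0.0, 1.0, -0.3]
width: 0.0463
finger_force: 0.0
```

```bash
python3 pan.py
python3 - <<'E'
from m2 import *
s=observe();print(s['clock'],s['eef_pos'],s['width'])
b=grab('top');save(b,'f.png')
E
```

```text
pan z 0.08995055379450378 bundle 0.08918407251448227 travel 0.05004944620549623 0.05081592748551775
147.0 239.8 217.9 [0.5025 0.0224] [0.5022 0.0224] [0.0278 0.0679] 86.9 0.103
147.5 221.0 217.3 [0.5042 0.0846] [0.5037 0.0847] [0.07   0.0265] 0.9 0.1027
28.8333 [ 0.45135968 -0.43813041  0.23990428] 0.04672823680871328
```

View pics/f.png

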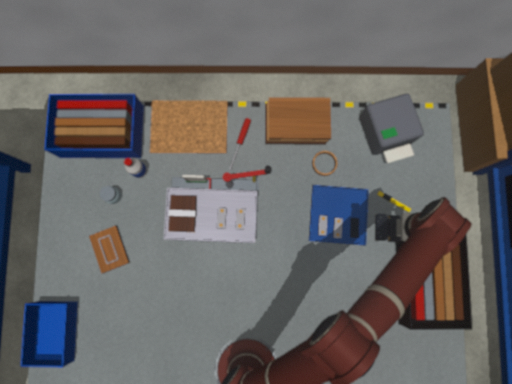

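The final view shows both bars on the pan beside the bundle at (221,217) and (240,218), and the brace parked at about (247,174). Two bars and the spacer are still in the tray, and the bystanders look undisturbed. Pan travel is steady at ~0.0505, inside 0.0455–0.0625. Handing in.

```bash
python3 -c "
from rig import *
print(job_done())"
```

```text
the job is handed in; nothing more can be done
None
```

Job handed in: the brace is parked at its stop, two bars are on the pan (measured travel about 0.050 m, inside the green band), and the other two bars and the spacer are still in the tray; the first grasp closed above its bar, which did not measurably move, and the second try held.

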